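Make up two jar sample kits

TASK

Make up two sample kits from the stock on the packing bench. The long three-pocket cardboard tray gets the tall jar in its middle pocket, with the squat jar in one end pocket and the loose cap, still mouth up, in the other; the short two-pocket tray gets the slim tube in one pocket and the square bottle in the other. Stand each thing upright, flat on the floor and about in the middle of its own pocket, let go of everything, and leave the tape roll and the rubber stamp where they are.

Things in the scene. Friction and masses are not known exactly. Their poses are not given: they have to be found in the camera images.
- tall_jar: Tall round jar, loose, standing: clear body 48 mm diameter, green screw cap 52 mm diameter (18 mm high) on top; 100 mm high in all, about 60 g. Grip it by the cap. Origin: centre of its underside; z up. 
- squat_jar: Squat round jar, loose, standing: clear body 60 mm diameter and 30 mm high, under a green screw cap 62 mm diameter and 18 mm high; 48 mm high in all, about 60 g. Grip it by the cap. Origin: centre of its underside; z up. 
- slim_tube: Slim round tube, loose, standing: clear body 33 mm diameter, green screw cap 34 mm diameter (18 mm high) on top; 85 mm high in all, about 40 g. Grip it by the cap. Origin: centre of its underside; z up. 
- square_bottle: Square bottle, loose, standing: clear body 44 x 44 mm and 50 mm high, short neck, round green screw cap 34 mm diameter (18 mm high) on top; 75 mm high in all, about 50 g. Grip it by the cap; it may stand at any yaw. x and y axes are square to its sides. Origin: centre of its underside; z up. 
- loose_cap: Loose green screw cap without a jar, lying mouth up like a shallow cup: 56 mm outer diameter, 24 mm high, wall and floor 3 mm, about 20 g. Grip it across its outside. Origin: centre of its underside; z up. 
- long_tray: Long low cardboard kit tray, fixed to the bench, three pockets in a row: 268 mm along its x, 92 mm along its y, walls 18 mm high and 4 mm thick, floor 4 mm thick. Pockets are 84 x 84 mm inside, their centres at x = -88, 0 and +88 mm, y = 0. Origin: centre of its underside, on the bench; z up.
- short_tray: Short low cardboard kit tray, fixed to the bench, two pockets in a row: 180 mm along its x, 92 mm along its y, walls 18 mm high and 4 mm thick, floor 4 mm thick. Pockets are 84 x 84 mm inside, their centres at x = -44 and +44 mm, y = 0. Origin: centre of its underside, on the bench; z up.
- tape_roll: Bystander, loose: roll of amber packing tape on a cardboard core, lying flat, 76 mm diameter, 24 mm high, about 120 g. To be left where it is. Origin: centre of its underside; z up. 
- rubber_stamp: Bystander, loose: rubber stamp standing on a 46 x 31 mm foot, turned dark wooden handle, 60 mm high, about 120 g. To be left where it is. Origin: centre of its underside; z up. 
Things that resemble listed ones, but are neither listed nor needed, are in the scene too. What is shaped like the slim_tube but orange or pink is not meant.

How it is judged:
By the outcome, as a careful person would: the job done as asked, in the order asked, and still so for the second after the job is handed in, with the robot touching nothing.
It also fails if it takes over 122 s, if anything falls off the work surface, if the arm or the gripper's body presses on something with over 40 N, if the wrist force passes 120 N, or if a joint passes its speed limit or range.

ROBOT

A 7-joint arm with a two-finger parallel gripper is mounted at the origin on the work surface. World frame = base frame: x ahead of the robot, y to its left, z up, the work surface at z = 0. Lengths are in m, angles in rad, forces in N, time in s.
With the tool pointing down it reaches from about 0.4 to 0.9 m from the base axis. Payload 5.5 kg.
Tool frame: the origin (TCP) lies at the very end of the fingers, on their centre line; the grasp point (between the pads) lies 19 mm behind it; z points along the fingers, y is the line along which they close (so a half turn about z gives the same grasp; the last joint's range is limited). The gripper opens to 92 mm and grips with 3 to 60 N. Pads are 19 mm wide; open, the fingers measure 130 mm over their backs; the gripper's body (75 mm by 190 mm) begins 47 mm behind the grasp point.
Start: joints at [0.263, 0.501, -0.427, 1.55, 0.221, 1.138, -0.21], TCP at [0.65, 0, 0.227] pointing down, gripper open.
Joint ranges: [-2.88, 2.88], [-0.31, 2.03], [-1.54, 1.56], [0.2, 2.42], [-1.41, 4.55], [0.19, 2.02], [-2.57, 2.57]. Speed limits (rad/s): [2.57, 2.57, 3.14, 3.14, 3.14, 3.14, 3.14].

INTERFACE

Orientations are given as a unit quaternion [x, y, z, w].
In Python, from plant import env, viewer gives the robot as it stands. The module is installed in compiled form; this text tells all that it offers.
- The arm moves only by the tool carry_out, never from a script. Its argument "commands" is a list that holds one entry, the list of rows, each a list of 6 numbers: the shift along the tool's x, y, z in mm, then the turn, a rotation vector about the tool's x, y, z in degrees. In form: [[[x, y, z, ax, ay, az], ...]]. A call has exactly 8 rows; each row shifts and turns the commanded pose from where the row before left it, along the tool's axes as they then stand; what a row does not reach is not made up. A row lasts 1/10 s, in which the tool goes at most 50 mm and 8.59 degrees, less where a joint would pass 70% of its speed; a pose out of reach is approached as far as the arm can. A call is refused whole if a number of a shift passes 50 or a number of a turn 8.59, either way. A call with a gripper value outside its range is refused whole. "claw" is the finger opening in mm, from 0 to 91.8, set as the call begins (left out, the last holds). The fingers move at their own pace and stop on an object; the grip force is fixed at half the most. Time passes only in rows, so rows that do not move let the fingers close, or fill a call up. It gives the time, the measured TCP pose, the force, the opening and the grip force at its end, in the units of the state.
- env.sense(): the state, without advancing time (a new reading comes with each control period).
- viewer.read_camera(name): name is "scene" or "side" or "wrist"; returns (picture, depth): 480x640x3 uint8, red, green, blue; 480x640 float32, m along the optical axis (not along the pixel's ray), 0 where there is no reading.
- viewer.camera_info(name): a dict with "fx", "fy", "cx", "cy" (pixels), "D" ([k1, k2, p1, p2, k3] as OpenCV has them; the pictures are not rectified), "view" (4x4, takes a point from world to camera coordinates). Camera axes: x right, y up, looking along -z (the intrinsics and any distortion apply to the point x, -y, -z); pixel columns grow to the right and rows downward; lengths in m; the calibration is good to about 2 mm. A picture is of the moment at which its call begins: read the wrist's pose just before it. camera_info takes no time and is no camera call; for the wrist camera it gives the pose at the moment of the call.
- env.finish_job(): hands the job in; it is judged then, once.
The state is a dict: "time": time; "joint_pos": joint angles; "joint_velocities": joint speeds; "joint_torque": joint torques, N m; "position": TCP position; "ee_rot": TCP orientation; "ft_force": force on the tool from outside, world axes, zero at the start; "ft_torque": the same for the moment, N m; "opening": finger opening in m; "finger_force": force on a finger pad.
Only numpy, scipy, OpenCV 4.12 (cv2) and the standard library are available. Lean on these libraries where they do the work, as an engineer would, in place of code of your own. Each camera call takes 0.05 s, during which the arm holds its last target. There are 200 camera calls.

## Working session

There is one attempt and no reset: what is moved stays moved. The work goes in short steps, Python scripts to look and compute and a tool call to move; the robot and the scene stay as the last step left them, time stands still between calls to the robot, and variables do not carry over. Pictures are saved under pics/ and viewed, at most 14 in all, crops included, and the job is handed in when it is done.

Besides the shell and the picture viewer there is one more tool, called after "Emit:" as name(argument=value, ...), one argument or row to a line, values as JSON. carry_out: Moves the arm, as the interface text tells. Its arguments: {"type":"object","properties":{"commands":{"type":"array"},"claw":{"type":"number"}},"required":["commands"]}

```bash
mkdir -p pics; ls
cat > h.py <<'E'
import numpy as np, cv2
from plant import env, viewer
def grab(n):
    s=env.sense(); ci=viewer.camera_info(n); p,d=viewer.read_camera(n)
    return p,d,ci,s
def save(n,p): cv2.imwrite('pics/'+n+'.png',cv2.cvtColor(p,cv2.COLOR_RGB2BGR))
def ray(ci,u,v):
    K=np.array([[ci['fx'],0,ci['cx']],[0,ci['fy'],ci['cy']],[0,0,1.]])
    q=cv2.undistortPoints(np.array([[[u,v]]],float),K,np.array(ci['D'],float))[0,0]
    V=np.array(ci['view']); R=V[:3,:3];t=V[:3,3]
    return -R.T@t, R.T@np.array([q[0],-q[1],-1.])   # direction scaled to unit depth
def onz(ci,u,v,z):
    o,d=ray(ci,u,v); return o+d*(z-o[2])/d[2]
def bydepth(ci,u,v,dep):
    o,d=ray(ci,u,v); return o+d*dep
E
python3 - <<'E'
from h import *
for n in ['scene','side','wrist']:
    p,d,ci,s=grab(n); save(n+'0',p); np.savez('pics/'+n+'0.npz',p=p,d=d)
    o,_=ray(ci,320,240); print(n,ci['fx'],np.round(o,3),np.round(_,2),ci['D'],(d>0).mean())
print(s)
E
```

```text
pics
scene 492.6310950692638 [1.173 0.207 0.965] [-0.58 -0.17 -0.8 ] [-0.04447864  0.          0.          0.          0.        ] 0.9958365885416667
side 517.548738636039 [ 0.172 -0.898  0.636] [ 0.26  0.82 -0.52] [-0.02893012  0.          0.          0.          0.        ] 0.9960872395833333
wrist 378.26182036926576 [0.65  0.063 0.383] [ 0.   -0.26 -0.97] [-0.03636953  0.          0.          0.          0.        ] 0.9492122395833333
{'time': 0.1, 'joint_pos': array([ 0.26319257,  0.5017628 , -0.42680988,  1.55134532,  0.22082484,
        1.13830052, -0.21026287]), 'joint_velocities': array([ 0.00029886, -0.00228867, -0.00020656, -0.00184265, -0.0004904 ,
       -0.0001414 ,  0.00118463]), 'joint_torque': array([-1.10208965e-02, -5.67877543e+01, -5.83891511e+00, -2.79918051e+01,
       -6.91340840e-02,  2.40444340e-02,  3.03501565e-05]), 'position': array([ 6.49367600e-01, -4.01847874e-05,  2.25776878e-01]), 'ee_rot': array([ 7.07069251e-01,  7.07143764e-01, -6.06074806e-04, -6.36040253e-04]), 'ft_force': array([ 0.5921919 , -1.27301998,  0.44906527]), 'ft_torque': array([0.01787275, 0.04743413, 0.03351601]), 'finger_force': 0.0, 'opening': 0.0916784972414955}
```

View pics/scene0.png

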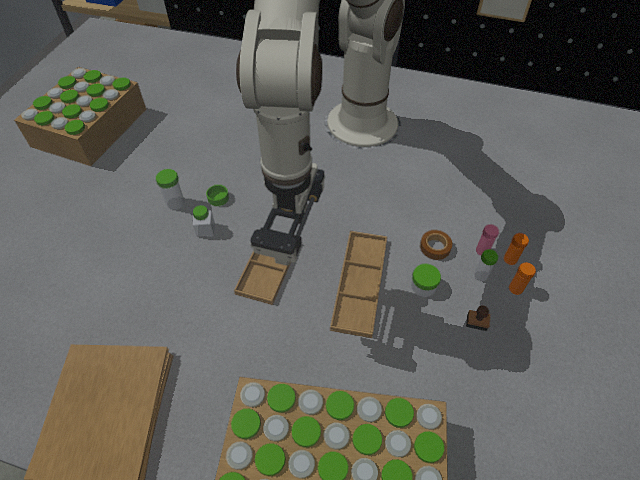

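View pics/side0.png

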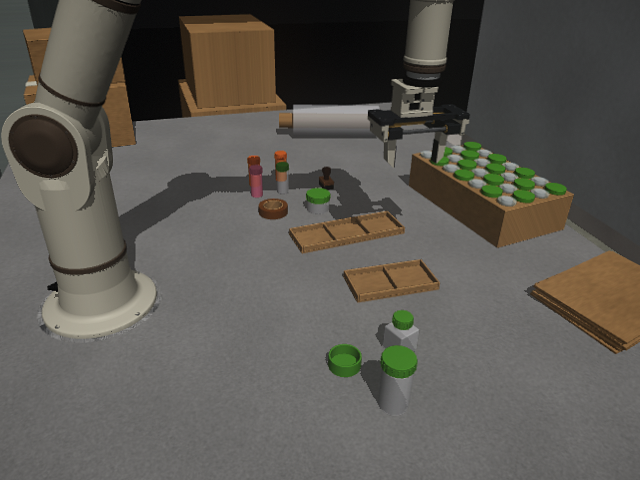

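The scene view shows these things:
- Tall jar cap at (167,178), bottle cap at (201,212) and loose cap at (217,195).
- Squat jar at (426,278).
- Slim tube, green cap, at (489,258). Its look-alikes are pink at (488,235) and orange at (517,245) and (523,275).
- Tape at (436,243) and stamp at (479,318).
- Long tray around (360,285) and short tray around (265,275), partly under the gripper.

The side view agrees. The crates of caps and the card stack are only background. Next I measure from both views.

```bash
cat > m.py <<'E'
from h import *
def cloud(ci,d):
    v,u=np.mgrid[:480,:640]; K=np.array([[ci['fx'],0,ci['cx']],[0,ci['fy'],ci['cy']],[0,0,1.]])
    q=cv2.undistortPoints(np.stack([u,v],-1).reshape(-1,1,2).astype(float),K,np.array(ci['D'],float)).reshape(480,640,2)
    V=np.array(ci['view']);R=V[:3,:3];t=V[:3,3]
    c=np.dstack([q[...,0]*d,-q[...,1]*d,-d]); return (c-t)@R
def blobs(p,hlo,hhi,smin,vmin,amin):
    h=cv2.cvtColor(p,cv2.COLOR_RGB2HSV); m=cv2.inRange(h,(hlo,smin,vmin),(hhi,255,255))
    n,l,s,c=cv2.connectedComponentsWithStats(m)
    return [(l==i,s[i],c[i]) for i in range(1,n) if s[i][4]>=amin]
E
python3 - <<'E'
from m import *
for n in ['scene','side']:
    z=np.load(f'pics/{n}0.npz');p,d=z['p'],z['d'];ci=viewer.camera_info(n);P=cloud(ci,d)
    print(n,'bench z',np.round(np.median(P[300:340,20:100] if n=='scene' else P[420:470,100:300],axis=(0,1))*1e3,1))
    for m,s,c in blobs(p,40,75,120,40,60):
        q=P[m&(d>0)]*1e3
        if not(150<np.median(q[:,0])<900) or abs(np.median(q[:,1]))>600: continue
        zt=np.percentile(q[:,2],95); t=q[q[:,2]>zt-4]
        (cx,cy),r=cv2.minEnclosingCircle(t[:,None,:2].astype(np.float32))
        if q[:,0].mean()>780: continue
        print('green',np.round(c),s[4],'top z %.1f circ %.1f %.1f d %.1f'%(zt,cx,cy,2*r), 'med',np.round(np.median(t,0),1),'zmin %.1f'%np.percentile(q[:,2],3))
    for m,s,c in blobs(p,5,25,60,40,150):
        q=P[m&(d>0)]*1e3
        q=q[(q[:,2]<40)]
        if len(q)<100 or not(250<np.median(q[:,0])<800) or abs(np.median(q[:,1]))>400: continue
        w=q[(q[:,2]>13)]
        for nm,a in (('all',q[q[:,2]>1]),('walls',w)):
            r=cv2.minAreaRect(a[:,:2].astype(np.float32)); print('brown',np.round(c),s[4],nm,np.round(r[0],1),np.round(r[1],1),'ang %.1f'%r[2],'z5,95',np.round(np.percentile(a[:,2],[5,50,97]),1))
E
```

```text
scene bench z [ 837.5 -485.    -1.2]
green [166. 177.] 292 top z 100.9 circ 456.4 -394.5 d 55.1 med [ 455.7 -393.2   98.6] zmin 86.8
green [217. 195.] 299 top z 24.5 circ 408.6 -291.2 d 56.2 med [ 413.6 -295.8   22.9] zmin -0.7
green [200. 212.] 155 top z 76.6 circ 517.5 -279.4 d 35.9 med [ 516.9 -279.1   74.6] zmin 60.3
green [489. 257.] 205 top z 87.9 circ 463.8 395.0 d 33.3 med [464.  396.1  85.6] zmin 71.4
green [426. 277.] 573 top z 50.6 circ 529.3 269.9 d 62.9 med [528.7 269.5  48.3] zmin 35.4
brown [359. 285.] 4153 all [558.7 126.3] [271.8  92.4] ang 5.0 z5,95 [ 1.7  4.6 18.8]
brown [359. 285.] 4153 walls [558.7 125.4] [271.7  90.8] ang 5.0 z5,95 [13.7 16.9 21. ]
brown [436. 244.] 643 all [411.4 279.3] [73.8 73.5] ang 79.9 z5,95 [ 3.6 22.5 27.4]
brown [436. 244.] 643 walls [411.4 279.3] [73.8 73.5] ang 79.9 z5,95 [14.6 23.4 27.6]
brown [261. 279.] 1760 all [610.8 -92.1] [ 93.9 121.3] ang 88.1 z5,95 [ 1.7  4.7 18.8]
brown [261. 279.] 1760 walls [614.2 -92.2] [ 93.8 113.9] ang 88.5 z5,95 [13.5 16.6 20.2]
brown [479. 318.] 299 all [590.9 398. ] [46.1 32.8] ang 89.3 z5,95 [15.5 22
[... 411 characters left out ...]
n [344. 360.] 893 top z 23.5 circ 406.3 -295.6 d 57.9 med [ 405.1 -299.    22.3] zmin 0.5
green [398. 361.] 951 top z 100.4 circ 454.0 -396.5 d 52.8 med [ 453.2 -398.    99. ] zmin 84.4
brown [273. 208.] 529 all [410.5 274.1] [75.  75.6] ang 37.6 z5,95 [ 3.4 18.9 25.2]
brown [273. 208.] 529 walls [410.5 274.1] [75.  75.6] ang 37.6 z5,95 [13.9 22.3 25.8]
brown [345. 231.] 2823 all [559.2 122.4] [269.6 100.9] ang 4.6 z5,95 [ 2.   5.5 17.8]
brown [345. 231.] 2823 walls [559.6 121.7] [269.2  99.2] ang 5.4 z5,95 [13.4 16.1 19.2]
brown [390. 280.] 2848 all [579.8 -95.7] [ 97.3 181.7] ang 88.6 z5,95 [ 2.  5. 18.]
brown [390. 280.] 2848 walls [579.5 -95.7] [ 97. 180.] ang 88.8 z5,95 [13.3 16.1 19.1]
```

Run:
```python
from m import *
z=np.load('pics/scene0.npz');z2=np.load('pics/side0.npz')
a=cv2.resize(z['p'][205:345,390:560],None,fx=4,fy=4,interpolation=cv2.INTER_CUBIC)[:,:680]
save('crop_slim',a)
for n,zz in (('scene',z),('side',z2)):
    p,d=zz['p'],zz['d'];P=cloud(viewer.camera_info(n),d)*1e3
    for lo,hi in ((0,14),(160,180)):
      for m,s,c in blobs(p,lo,hi,100,80,30):
        q=P[m&(d>0)]
        q=q[q[:,2]>70]
        if len(q)>10 and 350<np.median(q[:,0])<700 and 250<np.median(q[:,1])<550: print(n,lo,np.round(c),s[4],np.round(np.median(q,0)),np.round(q.max(0)),np.round(q.min(0)))
```

```text
scene 0 [516. 249.] 420 [399. 461.  84.] [413. 479.  89.] [377. 444.  71.]
scene 0 [521. 278.] 457 [482. 477.  83.] [496. 495.  89.] [459. 460.  71.]
scene 160 [487. 238.] 297 [395. 393.  84.] [407. 408.  91.] [374. 377.  70.]
side 0 [280. 156.] 130 [473. 466.  81.] [493. 490.  87.] [450. 398.  71.]
side 0 [253. 160.] 105 [392. 450.  81.] [410. 475.  85.] [377. 440.  70.]
side 160 [256. 181.] 241 [386. 381.  82.] [402. 406.  86.] [371. 370.  70.]
```

View pics/crop_slim.png

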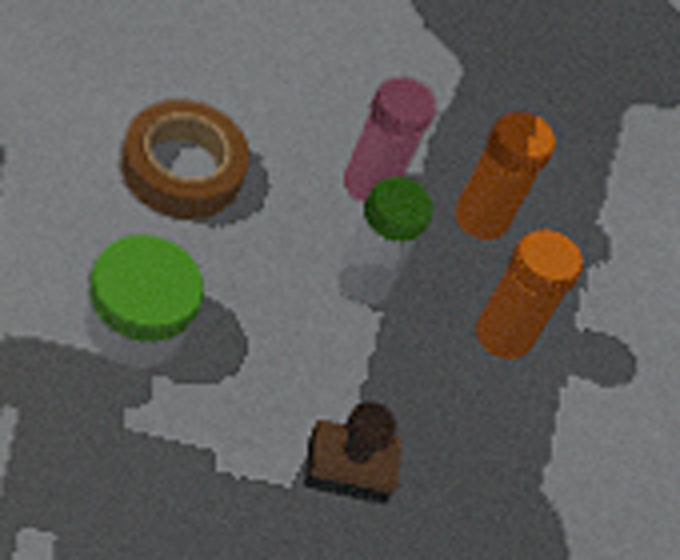

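The crop confirms the choice: the green-capped clear tube, crop (398,208), is the slim tube. The pink tube at (403,100) and the orange ones at (525,140) and (548,255) are look-alikes. The pink one stands 72 mm from it in x, so I'll use a narrow opening there. The squat jar goes first.

Emit:
carry_out(
  commands=[
    [[33, -15, 8, 0, 0, 0], [33, -15, 8, 0, 0, 0], [33, -15, 8, 0, 0, 0], [33, -15, 8, 0, 0, 0], [33, -15, 8, 0, 0, 0], [33, -15, 8, 0, 0, 0], [33, -15, 8, 0, 0, 0], [33, -15, 8, 0, 0, 0]],
  ],
  claw=80,
)

```text
time: 0.95
position: [0.5291, 0.2651, 0.1622]
ee_rot: [0.707, 0.707, -0.0, -0.0]
ft_force: [-0.8, 0.6, 0.4]
opening: 0.0801
finger_force: 0.0
```

```bash
cat > look.py <<'E'
from m import *
import sys
# green caps seen by wrist cam
p,d,ci,s=grab('wrist'); P=cloud(ci,d)*1e3
if len(sys.argv)>1: save(sys.argv[1],p)
print('t %.2f'%s['time'],'tcp',np.round(s['position']*1e3,1),'q',np.round(s['ee_rot'],4),'F',np.round(s['ft_force'],1),'open %.1f'%(s['opening']*1e3))
for m,st,c in blobs(p,40,75,110,40,150):
    q=P[m&(d>0)]
    if len(q)<50: continue
    zt=np.percentile(q[:,2],90); t=q[q[:,2]>zt-4]
    (cx,cy),r=cv2.minEnclosingCircle(t[:,None,:2].astype(np.float32))
    # second way: ray through blob contour's top rim onto plane
    print('green',np.round(c),st[4],'bbox',st[:4],'top %.1f circ %.1f %.1f d %.1f'%(zt,cx,cy,2*r),'med',np.round(np.median(t,0),1))
E
python3 look.py w_squat
```

```text
t 0.95 tcp [529.1 265.1 162.2] q [ 7.072e-01  7.071e-01 -2.000e-04 -0.000e+00] F [-0.8  0.6  0.4] open 80.1
green [204.  29.] 3244 bbox [172   0  65  63] top 85.4 circ 462.4 392.4 d 35.8 med [462.7 391.5  84.5]
green [316. 224.] 5436 bbox [273 181  86  85] top 48.5 circ 527.2 266.5 d 63.6 med [527.5 267.6  47.7]
```

Emit:
carry_out(
  commands=[
    [[1.5, -2, 23, 0, 0, 0], [0, 0, 23, 0, 0, 0], [0, 0, 23, 0, 0, 0], [0, 0, 23, 0, 0, 0], [0, 0, 23, 0, 0, 0], [0, 0, 15, 0, 0, 0], [0, 0, 8, 0, 0, 0], [0, 0, 0, 0, 0, 0]],
  ],
)

```text
time: 1.8
position: [0.5273, 0.2651, 0.0237]
ee_rot: [0.707, 0.707, -0.001, -0.0]
ft_force: [-0.0, 0.1, -0.2]
opening: 0.08
finger_force: 0.0
```

Emit:
carry_out(
  commands=[
    [[0, 0, 0, 0, 0, 0], [0, 0, 0, 0, 0, 0], [0, 0, 0, 0, 0, 0], [0, 0, 0, 0, 0, 0], [0, 0, 0, 0, 0, 0], [0, 0, 0, 0, 0, 0], [0, 0, 0, 0, 0, 0], [0, 0, 0, 0, 0, 0]],
  ],
  claw=52,
)

```text
time: 2.6
position: [0.5287, 0.2659, 0.0258]
ee_rot: [0.707, 0.707, 0.001, 0.0]
ft_force: [-0.9, -0.1, 6.4]
opening: 0.0615
finger_force: 30.0
```

Emit:
carry_out(
  commands=[
    [[0, 0, -10, 0, 0, 0], [0, 0, -25, 0, 0, 0], [0, 0, -25, 0, 0, 0], [-27, 23.6, 0, 0, 0, 0], [-27, 23.6, 0, 0, 0, 0], [-27, 23.6, 0, 0, 0, 0], [-27, 23.6, 0, 0, 0, 0], [-27, 23.6, 0, 0, 0, 0]],
  ],
)

```text
time: 3.4
position: [0.6467, 0.1292, 0.0852]
ee_rot: [0.707, 0.707, 0.0, -0.0]
ft_force: [-0.2, -0.3, -1.0]
opening: 0.0614
finger_force: 30.0
```

Emit:
carry_out(
  commands=[
    [[0, 0, 0, 0, 0, 0], [0, 0, 12, 0, 0, 0], [0, 0, 14, 0, 0, 0], [0, 0, 14, 0, 0, 0], [0, 0, 8, 0, 0, 0], [0, 0, 0, 0, 0, 0], [0, 0, 0, 0, 0, 0], [0, 0, 0, 0, 0, 0]],
  ],
)

```text
time: 4.2
position: [0.6465, 0.131, 0.0373]
ee_rot: [0.707, 0.707, 0.001, 0.0]
ft_force: [0.2, -0.1, -0.6]
opening: 0.0613
finger_force: 30.0
```

Run:
```python
from m import *
for n in ['wrist','side']:
    p,d,ci,s=grab(n); save(n+'_sq',p); P=cloud(ci,d)*1e3
    for m,st,c in blobs(p,5,25,60,40,150):
        q=P[m&(d>0)]; w=q[(q[:,2]<25)&(q[:,2]>10)&(q[:,0]<730)]
        if len(w)>80:
            r=cv2.minAreaRect(w[:,:2].astype(np.float32)); print(n,np.round(c),st[4],np.round(r[0],1),np.round(r[1],1),'%.1f'%r[2],np.round(w.min(0)),np.round(w.max(0)))
    for m,st,c in blobs(p,40,75,110,40,100):
        q=P[m&(d>0)]; t=q[q[:,2]>np.percentile(q[:,2],90)-4]
        print('green',n,np.round(c),st[4],np.round(np.median(t,0)),np.round(t.min(0)),np.round(t.max(0)),'zmin',np.round(q[:,2].min()))
```

```text
wrist [198. 226.] 28893 [589. 147.] [203.8  49.2] 4.8 [486. 131.  10.] [692. 180.  24.]
wrist [246. 349.] 572 [608.1  84.4] [14.9 19.4] 43.7 [600.  80.  10.] [620.  97.  19.]
wrist [391. 342.] 248 [683.8  89.4] [11.7  3.9] 7.3 [678.  87.  10.] [690.  92.  20.]
green wrist [318. 264.] 9324 [647. 147.  59.] [617. 135.  56.] [677. 163. 116.] zmin 16.0
green wrist [318. 346.] 3894 [647. 115.  59.] [619. 105.  56.] [675. 154. 129.] zmin -1.0
side [228.  66.] 9119 [ 499.3 1762.9] [377.2 484.7] 2.0 [ 309. 1516.   10.] [ 696. 1999.   25.]
side [120. 127.] 1047 [ 15.9 881.6] [91.4 19.9] 2.1 [-30. 871.  10.] [ 61. 893.  25.]
side [273. 208.] 530 [409.9 275.2] [80.8 74. ] 59.0 [372. 235.  10.] [446. 320.  25.]
side [340. 233.] 2443 [558.9 122.5] [269.7 100. ] 5.4 [423.  62.  10.] [697. 175.  24.]
side [390. 280.] 2850 [579.7 -95.7] [ 97.6 181.5] 88.8 [ 489. -144.   10.] [671. -45.  20.]
green side [468. 161.] 608 [935. 225. 110.] [858. 130. 108.] [1035.  358.  114.] zmin -661.0
green side [441. 156.] 283 [886. 278. 110.] [842. 233. 108.] [937. 342. 112.] zmin -3.0
green side [494. 176.] 711 [950. 120. 110.] [872.  25. 108.] [1053.  259.  114.] zmin -638.0
green side [282. 166.] 101 [462. 385.  84.] [448. 373.  81.] [477. 409.  87.] zmin 67.0
green side [524. 185.] 591 [993.  60. 110.] [931. -16. 108.] [1070.  148.  114.] zmin -643.0
green side [556. 188.] 202 [1058.   23.  111.] [1034.   -0.  108.] [1085.   49.  113.] zmin -607.0
green side [381. 209.] 345 [647. 126.  59.] [616.  99.  57.] [676. 162.  75.] zmin 38.0
green side [402. 320.] 332 [ 514. -286.   74.] [ 497. -301.   71.] [ 530. -267.   77.] zmin 57.0
green side [344. 360.] 905 [ 406. -299.   22.] [ 379. -325.   18.] [ 435. -267.   26.] zmin -2.0
green side [398. 361.] 954 [ 453. -398.   99.] [ 428. -423.   96.] [ 479. -370.  102.] zmin 78.0
```

View pics/wrist_sq.png

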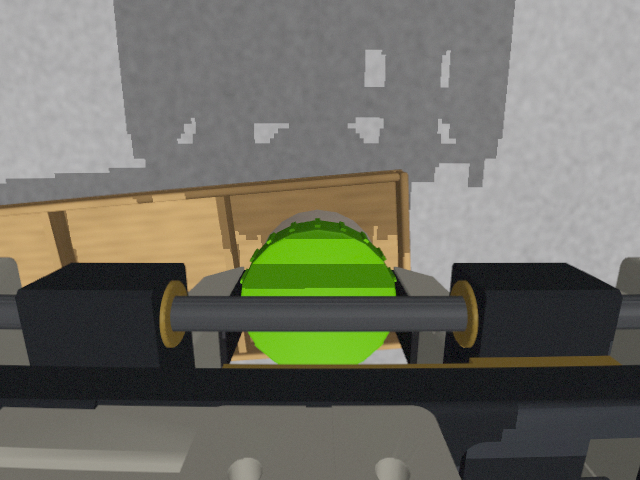

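The wrist view shows the squat jar held centred over the end pocket: cap at (318,290), pocket from (230,195) to (405,355). Its underside is about 7 mm above the floor, so I lower it.

Emit:
carry_out(
  commands=[
    [[0, 0, 2, 0, 0, 0], [0, 0, 2, 0, 0, 0], [0, 0, 2, 0, 0, 0], [0, 0, 1, 0, 0, 0], [0, 0, 0, 0, 0, 0], [0, 0, 0, 0, 0, 0], [0, 0, 0, 0, 0, 0], [0, 0, 0, 0, 0, 0]],
  ],
)

```text
time: 5.1
position: [0.6459, 0.1304, 0.0299]
ee_rot: [0.707, 0.707, -0.0, 0.0]
ft_force: [-2.2, -1.5, 3.5]
opening: 0.0615
finger_force: 30.0
```

Emit:
carry_out(
  commands=[
    [[0, 0, 0, 0, 0, 0], [0, 0, 0, 0, 0, 0], [0, 0, 0, 0, 0, 0], [0, 0, -5, 0, 0, 0], [0, 0, -20, 0, 0, 0], [0, 0, -30, 0, 0, 0], [0, 0, -35, 0, 0, 0], [0, 0, -35, 0, 0, 0]],
  ],
  claw=76,
)

```text
time: 5.9
position: [0.6458, 0.1306, 0.156]
ee_rot: [0.707, 0.707, -0.0, -0.0]
ft_force: [-0.0, 0.5, -1.2]
opening: 0.0758
finger_force: 0.0
```

Emit:
carry_out(
  commands=[
    [[33, -23, 0, 0, 0, 0], [33, -23, 0, 0, 0, 0], [33, -23, 0, 0, 0, 0], [33, -23, 0, 0, 0, 0], [33, -23, 0, 0, 0, 0], [33, -23, 0, 0, 0, 0], [33, -23, 0, 0, 0, 0], [31, -23, 0, 0, 0, 0]],
  ],
  claw=48,
)

```text
time: 6.7
position: [0.4609, 0.3942, 0.1553]
ee_rot: [0.707, 0.707, 0.001, -0.0]
ft_force: [0.2, 0.9, -0.5]
opening: 0.0479
finger_force: 0.0
```

```bash
python3 look.py w_slim
python3 - <<'E'
from m import *
p,d,ci,s=grab('scene');P=cloud(ci,d)*1e3
for m,st,c in blobs(p,40,75,120,40,60):
    q=P[m&(d>0)]
    if 550<np.median(q[:,0])<720:
        t=q[q[:,2]>np.percentile(q[:,2],95)-4];(cx,cy),r=cv2.minEnclosingCircle(t[:,None,:2].astype(np.float32)); print(np.round(c),np.round([cx,cy,2*r,t[:,2].mean()],1))
E
```

```text
t 6.70 tcp [460.9 394.2 155.3] q [ 7.070e-01  7.073e-01  5.000e-04 -0.000e+00] F [ 0.2  0.9 -0.5] open 47.9
green [319. 243.] 2439 bbox [292 214  56  58] top 85.5 circ 461.8 392.8 d 36.1 med [462.3 393.4  84.6]
[355. 305.] [647.1 132.9  62.3  52.3]
```

The squat jar stands at (647,133) with its top at 52 mm, as it should. Now the slim tube.

Emit:
carry_out(
  commands=[
    [[-1, 1, 0, 0, 0, 0], [0, 0, 20, 0, 0, 0], [0, 0, 20, 0, 0, 0], [0, 0, 20, 0, 0, 0], [0, 0, 20, 0, 0, 0], [0, 0, 12, 0, 0, 0], [0, 0, 5, 0, 0, 0], [0, 0, 0, 0, 0, 0]],
  ],
)

```text
time: 7.6
position: [0.4634, 0.3907, 0.0573]
ee_rot: [0.708, 0.707, -0.0, 0.0]
ft_force: [0.3, 0.5, 0.8]
opening: 0.0481
finger_force: 0.0
```

Emit:
carry_out(
  commands=[
    [[0, 0, 0, 0, 0, 0], [0, 0, 0, 0, 0, 0], [0, 0, 0, 0, 0, 0], [0, 0, 0, 0, 0, 0], [0, 0, 0, 0, 0, 0], [0, 0, 0, 0, 0, 0], [0, 0, 0, 0, 0, 0], [0, 0, 0, 0, 0, 0]],
  ],
  claw=26,
)

```text
time: 8.4
position: [0.4635, 0.3922, 0.0586]
ee_rot: [0.707, 0.707, 0.001, 0.0]
ft_force: [-1.3, -0.9, 6.0]
opening: 0.0334
finger_force: 30.0
```

Emit:
carry_out(
  commands=[
    [[0, 0, -10, 0, 0, 0], [0, 0, -30, 0, 0, 0], [0, 0, -30, 0, 0, 0], [0, 0, -30, 0, 0, 0], [-40, 13.4, 0, 0, 0, 0], [-40, 13.4, 0, 0, 0, 0], [-40, 13.4, 0, 0, 0, 0], [-40, 13.4, 0, 0, 0, 0]],
  ],
)

```text
time: 9.2
position: [0.5166, 0.2299, 0.1581]
ee_rot: [0.707, 0.707, -0.0, 0.0]
ft_force: [1.1, 0.4, -0.6]
opening: 0.0332
finger_force: 30.0
```

Emit:
carry_out(
  commands=[
    [[-41, 13.4, 0, 0, 0, 0], [-41, 13.4, 0, 0, 0, 0], [-41, 13.4, 0, 0, 0, 0], [-41, 13.4, 0, 0, 0, 0], [-41, 13.4, 0, 0, 0, 0], [-41, 13.4, 0, 0, 0, 0], [-41, 13.4, 0, 0, 0, 0], [-41, 13.4, 0, 0, 0, 0]],
  ],
)

```text
time: 10.0
position: [0.6237, -0.0981, 0.158]
ee_rot: [0.707, 0.707, -0.0, -0.0]
ft_force: [1.2, 0.7, -0.5]
opening: 0.0334
finger_force: 30.0
```

```bash
cat > tray.py <<'E'
from m import *
p,d,ci,s=grab('wrist');P=cloud(ci,d)*1e3
print(s['time'],np.round(s['position']*1e3,1))
for m,st,c in blobs(p,5,25,60,40,400):
    q=P[m&(d>0)]; w=q[(q[:,2]<25)&(q[:,2]>13)]
    if len(w)>80:
        r=cv2.minAreaRect(w[:,:2].astype(np.float32)); print(np.round(c),st[4],np.round(r[0],1),np.round(r[1],1),'%.1f'%r[2],np.round(w.min(0)),np.round(w.max(0)))
for m,st,c in blobs(p,40,75,110,40,400):
    q=P[m&(d>0)]; print('green',np.round(c),np.round(np.median(q,0)),np.round(np.percentile(q,98,axis=0)),np.round(np.percentile(q,2,axis=0)))
E
python3 tray.py
```

```text
10.0 [623.7 -98.1 158. ]
[259. 208.] 21787 [579.5 -95.3] [ 91.9 180. ] 88.5 [ 489. -143.   13.] [670. -48.  20.]
[464. 357.] 4546 [ 855.6 -213.6] [50.7 18.2] 41.9 [ 836. -235.   13.] [ 880. -202.   25.]
[567. 457.] 808 [ 872.8 -339.8] [ 4.4 52. ] 15.4 [ 864. -365.   13.] [ 879. -315.   24.]
green [318. 278.] [624. -86. 184.] [639. -80. 185.] [609. -91. 170.]
green [318. 338.] [ 624. -109.  184.] [635. -76. 240.] [ 612. -113.  183.]
```

Emit:
carry_out(
  commands=[
    [[1, 0, 20, 0, 0, 0], [0, 0, 25, 0, 0, 0], [0, 0, 25, 0, 0, 0], [0, 0, 17, 0, 0, 0], [0, 0, 5, 0, 0, 0], [0, 0, 2, 0, 0, 0], [0, 0, 1.5, 0, 0, 0], [0, 0, 0, 0, 0, 0]],
  ],
)

```text
time: 10.85
position: [0.6246, -0.0954, 0.0633]
ee_rot: [0.707, 0.707, 0.0, 0.001]
ft_force: [-0.1, 0.1, -1.0]
opening: 0.0333
finger_force: 30.0
```

Emit:
carry_out(
  commands=[
    [[0, 0, 0, 0, 0, 0], [0, 0, 0, 0, 0, 0], [0, 0, 0, 0, 0, 0], [0, 0, 0, 0, 0, 0], [0, 0, 0, 0, 0, 0], [0, 0, 0, 0, 0, 0], [0, 0, 0, 0, 0, 0], [0, 0, 0, 0, 0, 0]],
  ],
)

```text
time: 11.65
position: [0.6241, -0.0955, 0.0626]
ee_rot: [0.707, 0.707, 0.0, 0.0]
ft_force: [-0.6, -1.3, 6.0]
opening: 0.0334
finger_force: 30.0
```

Emit:
carry_out(
  commands=[
    [[0, 0, 0, 0, 0, 0], [0, 0, 0, 0, 0, 0], [0, 0, 0, 0, 0, 0], [0, 0, -5, 0, 0, 0], [0, 0, -15, 0, 0, 0], [0, 0, -25, 0, 0, 0], [0, 0, -25, 0, 0, 0], [0, 0, -25, 0, 0, 0]],
  ],
  claw=52,
)

```text
time: 12.45
position: [0.6241, -0.0953, 0.1595]
ee_rot: [0.707, 0.707, 0.0, 0.0]
ft_force: [-0.2, -0.4, -0.8]
opening: 0.0514
finger_force: 0.0
```

Emit:
carry_out(
  commands=[
    [[-23, -13.5, 0, 0, 0, 0], [-23, -13.5, 0, 0, 0, 0], [-23, -13.5, 0, 0, 0, 0], [-23, -13.5, 0, 0, 0, 0], [-23, -13.5, 0, 0, 0, 0], [-23, -13.5, 0, 0, 0, 0], [-23, -13.5, 0, 0, 0, 0], [-23, -13.5, 0, 0, 0, 0]],
  ],
  claw=60,
)

```text
time: 13.25
position: [0.5156, -0.2804, 0.1587]
ee_rot: [0.707, 0.707, 0.0, 0.001]
ft_force: [0.7, 0.2, 0.2]
opening: 0.0598
finger_force: 0.0
```

```bash
python3 look.py w_bottle
python3 - <<'E'
from m import *
p,d,ci,s=grab('scene');P=cloud(ci,d)*1e3
for m,st,c in blobs(p,40,75,120,40,60):
    q=P[m&(d>0)]
    if 550<np.median(q[:,0])<720:
        t=q[q[:,2]>np.percentile(q[:,2],95)-4];(cx,cy),r=cv2.minEnclosingCircle(t[:,None,:2].astype(np.float32)); print(np.round(c),np.round([cx,cy,2*r,t[:,2].mean()],1))
E
```

```text
t 13.25 tcp [ 515.6 -280.4  158.7] q [7.070e-01 7.072e-01 2.000e-04 7.000e-04] F [0.7 0.2 0.2] open 59.8
green [188. 236.] 3875 bbox [150 203  75  71] top 23.5 circ 407.6 -296.2 d 55.8 med [ 411.5 -290.7   23.4]
green [317. 240.] 2168 bbox [290 213  54  55] top 75.5 circ 514.9 -283.8 d 35.9 med [ 515.1 -283.1   74.6]
[258. 262.] [624.  -89.4  36.1  88.8]
[355. 305.] [647.4 134.8  63.6  52.3]
```

View pics/w_bottle.png

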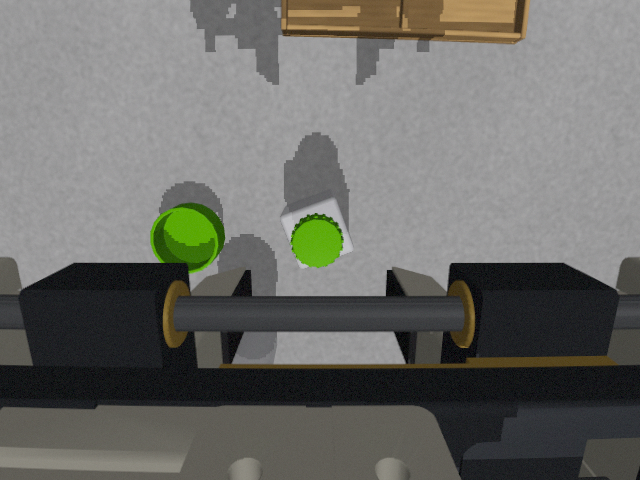

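The wrist view shows the bottle cap at (317,240), with the body turned about 18°, and the loose cap at (188,237). The fingers will straddle the bottle cap. I grip it with the fingertips kept above the shoulder.

Emit:
carry_out(
  commands=[
    [[-3, -0.5, 0, 0, 0, 0], [0, 0, 22, 0, 0, 0], [0, 0, 22, 0, 0, 0], [0, 0, 22, 0, 0, 0], [0, 0, 22, 0, 0, 0], [0, 0, 10, 0, 0, 0], [0, 0, 5, 0, 0, 0], [0, 0, 0, 0, 0, 0]],
  ],
)

```text
time: 14.15
position: [0.5158, -0.2817, 0.0543]
ee_rot: [0.707, 0.707, 0.0, -0.0]
ft_force: [-0.4, -0.2, 0.3]
opening: 0.0598
finger_force: 0.0
```

Emit:
carry_out(
  commands=[
    [[0, 0, 0, 0, 0, 0], [0, 0, 0, 0, 0, 0], [0, 0, 0, 0, 0, 0], [0, 0, 0, 0, 0, 0], [0, 0, 0, 0, 0, 0], [0, 0, 0, 0, 0, 0], [0, 0, 0, 0, 0, 0], [0, 0, 0, 0, 0, 0]],
  ],
  claw=26,
)

```text
time: 14.95
position: [0.5156, -0.2827, 0.0547]
ee_rot: [0.707, 0.707, 0.0, 0.0]
ft_force: [-0.5, 0.4, 6.1]
opening: 0.0335
finger_force: 30.0
```

Emit:
carry_out(
  commands=[
    [[0, 0, -10, 0, 0, 0], [0, 0, -25, 0, 0, 0], [0, 0, -25, 0, 0, 0], [37.7, 4, 0, 0, 0, 0], [37.7, 4, 0, 0, 0, 0], [37.7, 4, 0, 0, 0, 0], [37.7, 4, 0, 0, 0, 0], [37.7, 4, 0, 0, 0, 0]],
  ],
)

```text
time: 15.75
position: [0.5351, -0.0924, 0.1146]
ee_rot: [0.707, 0.707, 0.0, -0.0]
ft_force: [0.5, 0.1, -1.2]
opening: 0.0331
finger_force: 30.0
```

Emit:
carry_out(
  commands=[
    [[0, 0, 0, 0, 0, 0], [0, 0, 15, 0, 0, 0], [0, 0, 20, 0, 0, 0], [0, 0, 10, 0, 0, 0], [0, 0, 5, 0, 0, 0], [0, 0, 0, 0, 0, 0], [0, 0, 0, 0, 0, 0], [0, 0, 0, 0, 0, 0]],
  ],
)

```text
time: 16.55
position: [0.5359, -0.0942, 0.0648]
ee_rot: [0.707, 0.707, 0.0, 0.001]
ft_force: [-0.1, 0.4, -0.1]
opening: 0.033
finger_force: 30.0
```

```bash
python3 tray.py
python3 - <<'E'
from m import *
p,d,ci,s=grab('side');save('side_b',cv2.resize(p[200:420,280:500],None,fx=2.7,fy=2.7))
P=cloud(ci,d)*1e3
for m,st,c in blobs(p,40,75,110,40,60):
    q=P[m&(d>0)]; t=q[q[:,2]>np.percentile(q[:,2],90)-4]
    if 380<np.median(q[:,0])<750: print('green',np.round(c),st[4],np.round(np.median(t,0)),np.round(t.min(0)),np.round(t.max(0)))
E
```

```text
16.55 [535.9 -94.2  64.8]
[395. 211.] 22815 [580.3 -79.4] [ 60.1 180.3] 88.7 [ 490. -107.   13.] [671. -47.  23.]
green [318. 279.] [536. -84.  84.] [551. -65. 142.] [521. -90.  71.]
green [546. 275.] [624. -80.  88.] [636. -60. 144.] [583. -88.  74.]
green [318. 336.] [ 536. -107.   85.] [547. -72. 147.] [ 526. -111.   84.]
green [413. 247.] 211 [622. -98.  88.] [ 606. -112.   85.] [639. -78.  92.]
green [375. 255.] 205 [537. -99.  85.] [ 520. -112.   82.] [555. -81.  96.]
green [344. 360.] 905 [ 406. -297.   22.] [ 380. -324.   18.] [ 435. -268.   25.]
green [398. 361.] 951 [ 453. -398.   99.] [ 428. -423.   96.] [ 479. -372.  102.]
```

View pics/side_b.png

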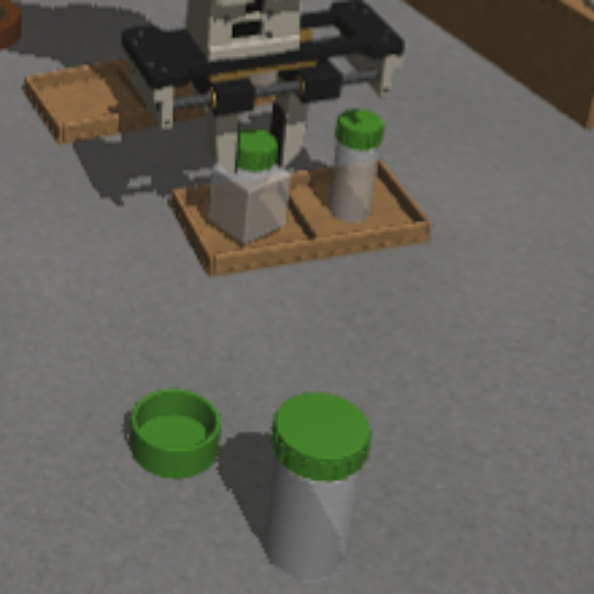

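The side crop shows the slim tube upright in the far pocket (crop (355,165)) and the bottle just above the near pocket (crop (252,195)). I lower and release it, then go to the loose cap.

Emit:
carry_out(
  commands=[
    [[0, 0, 2, 0, 0, 0], [0, 0, 2, 0, 0, 0], [0, 0, 2, 0, 0, 0], [0, 0, 0.5, 0, 0, 0], [0, 0, 0, 0, 0, 0], [0, 0, 0, 0, 0, 0], [0, 0, 0, 0, 0, 0], [0, 0, 0, 0, 0, 0]],
  ],
)

```text
time: 17.45
position: [0.5354, -0.094, 0.0587]
ee_rot: [0.707, 0.707, -0.0, 0.0]
ft_force: [-3.3, 1.1, 9.7]
opening: 0.0334
finger_force: 30.0
```

Emit:
carry_out(
  commands=[
    [[0, 0, 0, 0, 0, 0], [0, 0, 0, 0, 0, 0], [0, 0, 0, 0, 0, 0], [0, 0, -5, 0, 0, 0], [0, 0, -15, 0, 0, 0], [0, 0, -25, 0, 0, 0], [0, 0, -25, 0, 0, 0], [0, 0, -25, 0, 0, 0]],
  ],
  claw=52,
)

```text
time: 18.25
position: [0.5355, -0.0938, 0.1548]
ee_rot: [0.707, 0.707, 0.0, 0.0]
ft_force: [-0.3, -0.6, -0.3]
opening: 0.0521
finger_force: 0.0
```

Emit:
carry_out(
  commands=[
    [[-24.5, -16, 0, 0, 0, 0], [-24.5, -16, 0, 0, 0, 0], [-24.5, -16, 0, 0, 0, 0], [-24.5, -16, 0, 0, 0, 0], [-24.5, -16, 0, 0, 0, 0], [-24.5, -16, 0, 0, 0, 0], [-24.5, -16, 0, 0, 0, 0], [-28, -16, 0, 0, 0, 0]],
  ],
  claw=76,
)

```text
time: 19.05
position: [0.4071, -0.2941, 0.1541]
ee_rot: [0.707, 0.707, 0.0, 0.001]
ft_force: [1.7, -0.0, 0.2]
opening: 0.076
finger_force: 0.0
```

```bash
python3 look.py w_cap
```

```text
t 19.05 tcp [ 407.1 -294.1  154.1] q [7.067e-01 7.075e-01 2.000e-04 7.000e-04] F [ 1.7 -0.   0.2] open 76.0
green [318. 223.] 4000 bbox [284 187  70  73] top 23.6 circ 407.1 -296.1 d 56.2 med [ 407.2 -297.5   23.5]
green [386. 359.] 407 bbox [360 353  54  11] top 94.5 circ 453.5 -373.9 d 26.5 med [ 454.1 -371.4   92.8]
```

Emit:
carry_out(
  commands=[
    [[-1, 0, 24, 0, 0, 0], [0, 0, 24, 0, 0, 0], [0, 0, 24, 0, 0, 0], [0, 0, 24, 0, 0, 0], [0, 0, 24, 0, 0, 0], [0, 0, 12, 0, 0, 0], [0, 0, 5, 0, 0, 0], [0, 0, 0, 0, 0, 0]],
  ],
)

```text
time: 19.9
position: [0.4075, -0.2944, 0.0159]
ee_rot: [0.707, 0.707, 0.0, -0.0]
ft_force: [-0.0, 0.4, 0.5]
opening: 0.0763
finger_force: 0.0
```

Emit:
carry_out(
  commands=[
    [[0, 0, 0, 0, 0, 0], [0, 0, 0, 0, 0, 0], [0, 0, 0, 0, 0, 0], [0, 0, 0, 0, 0, 0], [0, 0, 0, 0, 0, 0], [0, 0, 0, 0, 0, 0], [0, 0, 0, 0, 0, 0], [0, 0, 0, 0, 0, 0]],
  ],
  claw=48,
)

```text
time: 20.7
position: [0.4079, -0.2949, 0.0165]
ee_rot: [0.707, 0.707, 0.0, 0.001]
ft_force: [-0.6, 0.6, 6.0]
opening: 0.0552
finger_force: 30.0
```

Emit:
carry_out(
  commands=[
    [[0, 0, -5, 0, 0, 0], [0, 0, -15, 0, 0, 0], [0, 0, -25, 0, 0, 0], [0, 0, -25, 0, 0, 0], [0, 0, -20, 0, 0, 0], [37.5, 5.8, 0, 0, 0, 0], [37.5, 5.8, 0, 0, 0, 0], [37.5, 5.8, 0, 0, 0, 0]],
  ],
)

```text
time: 21.5
position: [0.4246, -0.181, 0.1062]
ee_rot: [0.708, 0.707, 0.0, 0.0]
ft_force: [0.0, -0.4, -0.4]
opening: 0.0552
finger_force: 30.0
```

Emit:
carry_out(
  commands=[
    [[37.5, 5.8, 0, 0, 0, 0], [37.5, 5.8, 0, 0, 0, 0], [37.5, 5.8, 0, 0, 0, 0], [37.5, 5.8, 0, 0, 0, 0], [37.5, 5.8, 0, 0, 0, 0], [37.5, 5.8, 0, 0, 0, 0], [37.5, 5.8, 0, 0, 0, 0], [37, 5.8, 0, 0, 0, 0]],
  ],
)

```text
time: 22.3
position: [0.4709, 0.119, 0.1059]
ee_rot: [0.707, 0.707, -0.0, 0.0]
ft_force: [1.4, -0.1, -0.1]
opening: 0.055
finger_force: 30.0
```

```bash
python3 tray.py; python3 look.py w_cap2
```

```text
22.3 [470.9 119.  105.9]
[218.  22.] 3974 [410.3 250.6] [69.8 24.4] 1.6 [375. 238.  13.] [445. 264.  25.]
[427. 206.] 28147 [556.5 132.2] [264.5  72.9] 4.9 [422.  94.  13.] [687. 179.  25.]
green [597. 226.] [635. 133.  51.] [660. 160.  53.] [615. 103.  37.]
green [318. 264.] [471. 125.  92.] [496. 145. 114.] [446. 109.  91.]
green [318. 340.] [471.  94. 111.] [489. 100. 114.] [453.  91. 101.]
t 22.35 tcp [472.  127.  106.8] q [ 0.7047  0.7095  0.0031 -0.001 ] F [1.3 5.4 0.6] open 55.3
green [594. 236.] 7120 bbox [542 191  98 102] top 52.3 circ 597.4 142.2 d 143.4 med [640.4 135.6  51.5]
green [318. 264.] 7585 bbox [254 221 129  76] top 113.9 circ 472.2 131.2 d 56.0 med [472.  146.4 113.8]
green [318. 340.] 1359 bbox [271 331  95  21] top 114.1 circ 472.2 124.1 d 53.3 med [472.3 102.3 113.3]
```

View pics/w_cap2.png

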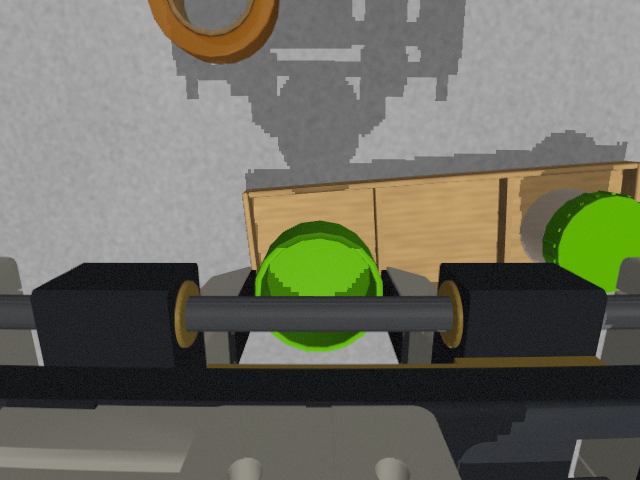

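The wrist view shows the cap level in the fingers at (318,285), over the near pocket. The second TCP reading jumped 8 mm in y with a 5 N side force, so I check the state again before going on.

Run:
```python
from m import *
for i in range(3):
    p,d,ci,s=grab('scene'); print(s['time'],np.round(s['position']*1e3,1),np.round(s['ee_rot'],4),np.round(s['ft_force'],1),np.round(s['joint_velocities'],3))
s=env.sense();print(s['time'],np.round(s['position']*1e3,1),np.round(s['ee_rot'],4),np.round(s['ft_force'],1))
P=cloud(ci,d)*1e3
for m,st,c in blobs(p,40,75,120,40,40):
    q=P[m&(d>0)]
    if 380<np.median(q[:,0])<720:
        t=q[q[:,2]>np.percentile(q[:,2],95)-4];(cx,cy),r=cv2.minEnclosingCircle(t[:,None,:2].astype(np.float32)); print(np.round(c),np.round([cx,cy,2*r,t[:,2].mean()],1))
save('sc_j',p)
```

```text
22.4 [471.5 124.1 106.6] [ 7.042e-01  7.100e-01  2.200e-03 -7.000e-04] [-0.1 -0.4 -0.7] [ 0.059 -0.012  0.057  0.039  0.015  0.019  0.068]
22.45 [471.  120.8 106.1] [ 7.051e-01  7.091e-01  8.000e-04 -3.000e-04] [-0.8 -0.7 -0.6] [ 0.05  -0.009  0.048  0.03   0.011  0.01   0.02 ]
22.5 [470.7 118.5 105.8] [ 7.061e-01  7.081e-01 -1.000e-04 -1.000e-04] [-0.6 -1.2 -0.7] [ 0.034 -0.005  0.029  0.018  0.006  0.004  0.002]
22.55 [470.6 117.  105.6] [ 7.069e-01  7.073e-01 -6.000e-04 -0.000e+00] [-0.1  0.8 -0.1]
[166. 177.] [ 455.5 -391.1   52.8   99.1]
[272. 235.] [536.4 -89.9  33.3  78.9]
[258. 262.] [623.9 -91.   34.9  89.3]
[355. 305.] [646.6 133.7  63.2  52.2]
```

View pics/sc_j.png

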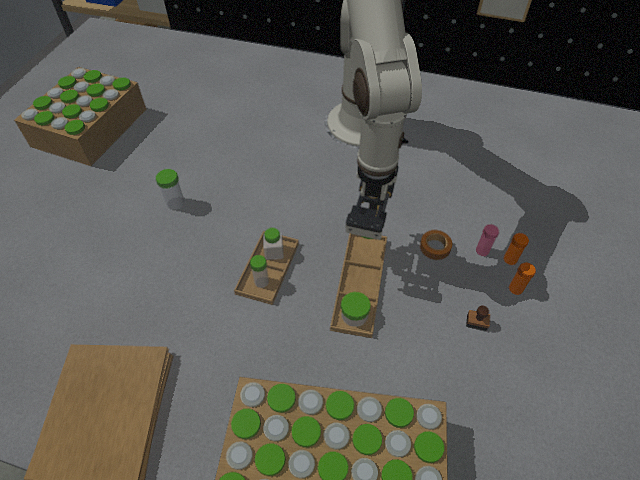

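That was only the arm settling after a fast traverse. The scene view shows all placed items standing: bottle (272,235), tube (258,262) and squat jar (355,305). I lower the cap.

Emit:
carry_out(
  commands=[
    [[0, 0, 10, 0, 0, 0], [0, 0, 20, 0, 0, 0], [0, 0, 20, 0, 0, 0], [0, 0, 20, 0, 0, 0], [0, 0, 8, 0, 0, 0], [0, 0, 4, 0, 0, 0], [0, 0, 2, 0, 0, 0], [0, 0, 0.5, 0, 0, 0]],
  ],
)

```text
time: 23.35
position: [0.4716, 0.1174, 0.0216]
ee_rot: [0.707, 0.707, 0.0, 0.0]
ft_force: [0.8, 0.1, 0.1]
opening: 0.0552
finger_force: 30.0
```

Emit:
carry_out(
  commands=[
    [[0, 0, 0, 0, 0, 0], [0, 0, 0, 0, 0, 0], [0, 0, 0, 0, 0, 0], [0, 0, 0, 0, 0, 0], [0, 0, 0, 0, 0, 0], [0, 0, 0, 0, 0, 0], [0, 0, 0, 0, 0, 0], [0, 0, 0, 0, 0, 0]],
  ],
)

```text
time: 24.15
position: [0.4711, 0.1176, 0.0212]
ee_rot: [0.707, 0.707, 0.0, -0.0]
ft_force: [0.4, -0.1, -1.0]
opening: 0.0551
finger_force: 30.0
```

Emit:
carry_out(
  commands=[
    [[0, 0, 0.6, 0, 0, 0], [0, 0, 0, 0, 0, 0], [0, 0, 0, 0, 0, 0], [0, 0, 0, 0, 0, 0], [0, 0, -5, 0, 0, 0], [0, 0, -20, 0, 0, 0], [0, 0, -45, 0, 0, 0], [0, 0, -45, 0, 0, 0]],
  ],
  claw=68,
)

```text
time: 24.95
position: [0.47, 0.1176, 0.1365]
ee_rot: [0.707, 0.707, -0.001, -0.001]
ft_force: [1.7, -0.7, 1.0]
opening: 0.068
finger_force: 0.0
```

Emit:
carry_out(
  commands=[
    [[-40, -2, -5, 0, 0, 0], [-40, -2, -5, 0, 0, 0], [-40, -2, -5, 0, 0, 0], [-40, -2, -5, 0, 0, 0], [-40, -2, -5, 0, 0, 0], [-40, -2, -5, 0, 0, 0], [-40, 0, -5, 0, 0, 0], [-40, 0, -5, 0, 0, 0]],
  ],
)

```text
time: 25.75
position: [0.4588, -0.204, 0.1764]
ee_rot: [0.707, 0.707, 0.0, 0.0]
ft_force: [0.4, -0.3, 0.3]
opening: 0.068
finger_force: 0.0
```

Emit:
carry_out(
  commands=[
    [[-40, -1, 0, 0, 0, 0], [-40, -1, 0, 0, 0, 0], [-40, -1, 0, 0, 0, 0], [-40, -1, 0, 0, 0, 0], [-30, 0, 0, 0, 0, 0], [0, 0, 0, 0, 0, 0], [0, 0, 0, 0, 0, 0], [0, 0, 0, 0, 0, 0]],
  ],
)

```text
time: 26.55
position: [0.4555, -0.3908, 0.1756]
ee_rot: [0.707, 0.708, 0.0, -0.0]
ft_force: [0.1, 0.5, -0.0]
opening: 0.0679
finger_force: 0.0
```

```bash
python3 look.py w_tall
python3 - <<'E'
from m import *
p,d,ci,s=grab('scene');P=cloud(ci,d)*1e3
for m,st,c in blobs(p,40,75,120,40,40):
    q=P[m&(d>0)]
    if 380<np.median(q[:,0])<720:
        t=q[q[:,2]>np.percentile(q[:,2],95)-4];(cx,cy),r=cv2.minEnclosingCircle(t[:,None,:2].astype(np.float32)); print(np.round(c),np.round([cx,cy,2*r,t[:,2].mean()],1))
save('sc_c',p)
E
```

```text
t 26.55 tcp [ 455.5 -390.8  175.6] q [ 7.065e-01  7.077e-01  4.000e-04 -4.000e-04] F [ 0.1  0.5 -0. ] open 67.9
green [316. 247.] 5101 bbox [275 206  82  82] top 100.5 circ 454.1 -396.8 d 53.9 med [ 454.2 -395.7   99.7]
[166. 177.] [ 456.1 -391.    54.6   98.8]
[272. 235.] [536.6 -91.1  33.7  79.1]
[366. 248.] [471.4 119.8  58.8  27.1]
[258. 262.] [624.5 -91.1  35.1  89.2]
[355. 305.] [647.6 133.9  62.5  52.5]
```

The loose cap sits in its pocket with its top at 27–28 mm. Now the tall jar.

Emit:
carry_out(
  commands=[
    [[-5, -1, 0, 0, 0, 0], [0, 0, 22, 0, 0, 0], [0, 0, 22, 0, 0, 0], [0, 0, 22, 0, 0, 0], [0, 0, 22, 0, 0, 0], [0, 0, 10, 0, 0, 0], [0, 0, 4.5, 0, 0, 0], [0, 0, 0, 0, 0, 0]],
  ],
)

```text
time: 27.45
position: [0.4542, -0.3974, 0.0731]
ee_rot: [0.707, 0.707, 0.0, -0.0]
ft_force: [0.0, 0.1, -0.0]
opening: 0.0678
finger_force: 0.0
```

Emit:
carry_out(
  commands=[
    [[0, 0, 0, 0, 0, 0], [0, 0, 0, 0, 0, 0], [0, 0, 0, 0, 0, 0], [0, 0, 0, 0, 0, 0], [0, 0, 0, 0, 0, 0], [0, 0, 0, 0, 0, 0], [0, 0, 0, 0, 0, 0], [0, 0, 0, 0, 0, 0]],
  ],
  claw=44,
)

```text
time: 28.25
position: [0.4547, -0.3981, 0.0741]
ee_rot: [0.707, 0.707, 0.0, 0.001]
ft_force: [-0.5, 0.7, 5.2]
opening: 0.0515
finger_force: 30.0
```

Emit:
carry_out(
  commands=[
    [[0, 0, -10, 0, 0, 0], [0, 0, -30, 0, 0, 0], [0, 0, -30, 0, 0, 0], [0, 0, -30, 0, 0, 0], [40, 0, 0, 0, 0, 0], [40, 0, 0, 0, 0, 0], [40, 0, 0, 0, 0, 0], [40, 0, 0, 0, 0, 0]],
  ],
)

```text
time: 29.05
position: [0.4537, -0.2359, 0.1735]
ee_rot: [0.707, 0.707, -0.0, 0.0]
ft_force: [0.2, 0.2, -0.6]
opening: 0.0518
finger_force: 30.0
```

Emit:
carry_out(
  commands=[
    [[40, 0, 0, 0, 0, 0], [40, 0, 0, 0, 0, 0], [40, 0, 0, 0, 0, 0], [40, 0, 0, 0, 0, 0], [40, 20, 0, 0, 0, 0], [40, 20, 0, 0, 0, 0], [40, 20, 0, 0, 0, 0], [40, 20, 0, 0, 0, 0]],
  ],
)

```text
time: 29.85
position: [0.5345, 0.084, 0.1736]
ee_rot: [0.707, 0.707, -0.0, 0.0]
ft_force: [0.3, -0.7, -0.2]
opening: 0.0514
finger_force: 30.0
```

Emit:
carry_out(
  commands=[
    [[25, 15, 0, 0, 0, 0], [15, 9.5, 0, 0, 0, 0], [0, 0, 0, 0, 0, 0], [0, 0, 0, 0, 0, 0], [0, 0, 15, 0, 0, 0], [0, 0, 20, 0, 0, 0], [0, 0, 20, 0, 0, 0], [0, 0, 0, 0, 0, 0]],
  ],
)

```text
time: 30.65
position: [0.5555, 0.1199, 0.1147]
ee_rot: [0.708, 0.706, -0.003, -0.002]
ft_force: [-0.6, -1.0, -0.8]
opening: 0.0509
finger_force: 30.0
```

```bash
python3 tray.py
python3 - <<'E'
from m import *
p,d,ci,s=grab('side');save('side_t',cv2.resize(p[120:340,260:480],None,fx=2.7,fy=2.7)); print(np.round(s['position']*1e3,1))
E
```

```text
30.65 [555.5 119.9 114.7]
[91. 25.] 4824 [409.1 254. ] [31.5 74.4] 87.8 [372. 238.  13.] [447. 271.  25.]
[319. 199.] 22424 [558.8 123. ] [267.7  91.6] 4.8 [422.  83.  13.] [691. 179.  20.]
green [465. 222.] [643. 135.  51.] [673. 160.  53.] [616. 111.  40.]
green [199. 235.] [470. 117.   8.] [499. 143.  28.] [446.  93.   6.]
green [318. 269.] [556. 136. 140.] [579. 147. 142.] [533. 127. 127.]
green [318. 345.] [556. 106. 140.] [576. 142. 196.] [536.  98. 139.]
[556.7 120.6 116.2]
```

View pics/side_t.png

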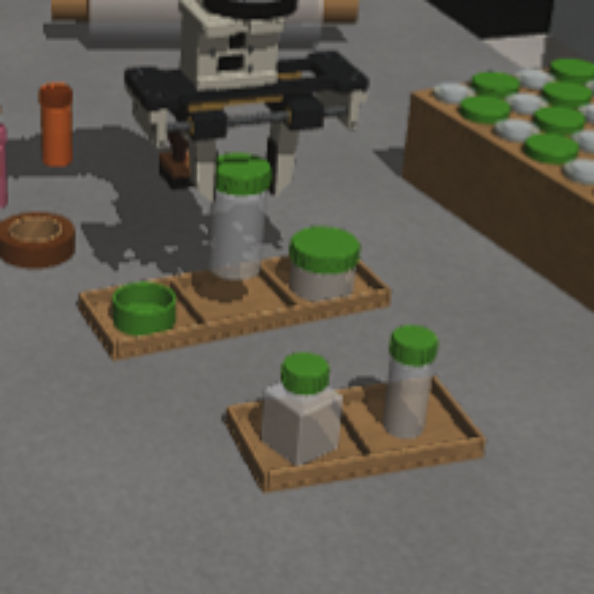

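The side crop shows the tall jar held upright over the middle pocket at (238,220), cap and squat jar in the end pockets, and the bottle and tube in the short tray. I lower most of the way and let the arm settle.

Emit:
carry_out(
  commands=[
    [[0, 0, 0, 0, 0, 0], [0, 0, 0, 0, 0, 0], [0, 0, 10, 0, 0, 0], [0, 0, 10, 0, 0, 0], [0, 0, 10, 0, 0, 0], [0, 0, 0, 0, 0, 0], [0, 0, 0, 0, 0, 0], [0, 0, 0, 0, 0, 0]],
  ],
)

```text
time: 31.55
position: [0.5588, 0.1227, 0.0882]
ee_rot: [0.707, 0.707, 0.0, -0.0]
ft_force: [-0.2, -0.5, -0.1]
opening: 0.0512
finger_force: 30.0
```

Emit:
carry_out(
  commands=[
    [[-1, 0, 3, 0, 0, 0], [0, 0, 3, 0, 0, 0], [0, 0, 2, 0, 0, 0], [0, 0, 1, 0, 0, 0], [0, 0, 1, 0, 0, 0], [0, 0, 0, 0, 0, 0], [0, 0, 0, 0, 0, 0], [0, 0, 0, 0, 0, 0]],
  ],
)

```text
time: 32.35
position: [0.5586, 0.1216, 0.0782]
ee_rot: [0.707, 0.707, 0.0, 0.0]
ft_force: [-0.7, -0.4, -0.7]
opening: 0.0513
finger_force: 30.0
```

Emit:
carry_out(
  commands=[
    [[0, 0, 0.6, 0, 0, 0], [0, 0, 0, 0, 0, 0], [0, 0, 0, 0, 0, 0], [0, 0, 0, 0, 0, 0], [0, 0, 0, 0, 0, 0], [0, 0, 0, 0, 0, 0], [0, 0, 0, 0, 0, 0], [0, 0, 0, 0, 0, 0]],
  ],
)

```text
time: 33.15
position: [0.5586, 0.1217, 0.0781]
ee_rot: [0.707, 0.707, 0.0, 0.0]
ft_force: [-1.3, -0.1, 3.6]
opening: 0.0517
finger_force: 30.0
```

Emit:
carry_out(
  commands=[
    [[0, 0, 0, 0, 0, 0], [0, 0, 0, 0, 0, 0], [0, 0, 0, 0, 0, 0], [0, 0, 0, 0, 0, 0], [0, 0, -5, 0, 0, 0], [0, 0, -20, 0, 0, 0], [0, 0, -35, 0, 0, 0], [0, 0, -40, 0, 0, 0]],
  ],
  claw=72,
)

```text
time: 33.95
position: [0.5575, 0.1214, 0.1778]
ee_rot: [0.707, 0.707, -0.001, -0.001]
ft_force: [2.0, -0.1, 0.9]
opening: 0.0722
finger_force: 0.0
```

Emit:
carry_out(
  commands=[
    [[0, -10, -20, 0, 0, 0], [0, -20, -10, 0, 0, 0], [0, -20, 0, 0, 0, 0], [0, -20, 0, 0, 0, 0], [0, -20, 0, 0, 0, 0], [0, 0, 0, 0, 0, 0], [0, 0, 0, 0, 0, 0], [0, 0, 0, 0, 0, 0]],
  ],
)

```text
time: 34.75
position: [0.4698, 0.1215, 0.2079]
ee_rot: [0.707, 0.707, 0.001, 0.0]
ft_force: [-0.2, -0.5, -0.4]
opening: 0.0722
finger_force: 0.0
```

Run:
```python
from m import *
for n in ('scene','side'):
  p,d,ci,s=grab(n);P=cloud(ci,d)*1e3
  for m,st,c in blobs(p,40,75,120,40,40):
    q=P[m&(d>0)]
    if 380<np.median(q[:,0])<720:
        t=q[q[:,2]>np.percentile(q[:,2],95)-4];(cx,cy),r=cv2.minEnclosingCircle(t[:,None,:2].astype(np.float32)); print(n,np.round(c),np.round([cx,cy,2*r,t[:,2].mean()],1))
  for m,st,c in blobs(p,5,25,60,40,150):
    q=P[m&(d>0)]; q=q[(q[:,2]>1)&(q[:,2]<40)]
    if len(q)>100 and 350<np.median(q[:,0])<700 and abs(np.median(q[:,1]))<450:
        r=cv2.minAreaRect(q[:,:2].astype(np.float32));print(n,'brown',np.round(r[0],1),np.round(r[1],1))
  save(n+'_end',p)
cv2.imwrite('pics/end.png',np.vstack([cv2.imread('pics/scene_end.png')[150:350,150:570],cv2.imread('pics/side_end.png')[130:330,180:600]]))
```

```text
scene [272. 235.] [537.2 -92.1  35.5  79.3]
scene [364. 253.] [558.9 125.3  52.9 104.1]
scene [258. 262.] [623.5 -91.1  35.   89. ]
scene [355. 305.] [647.  134.4  62.9  52.4]
scene brown [580.5 -90.8] [ 94.  182.9]
scene brown [559.1 126.4] [270.8  92.4]
scene brown [410.5 278.7] [75.9 72.9]
scene brown [589.7 398.1] [35.5 45.9]
side [348. 199.] [556.6 121.3  52.1 103.4]
side [380. 212.] [644.7 129.3  62.1  51.8]
side [313. 234.] [471.4 116.5  60.7  26.6]
side [413. 247.] [620.7 -96.1  33.9  88.6]
side [372. 258.] [532.8 -96.6  35.3  78. ]
side brown [407.8 274.8] [76.9 76.8]
side brown [559. 135.] [271.1 124.5]
side brown [580.  -95.7] [ 97.2 181.5]
```

View pics/end.png

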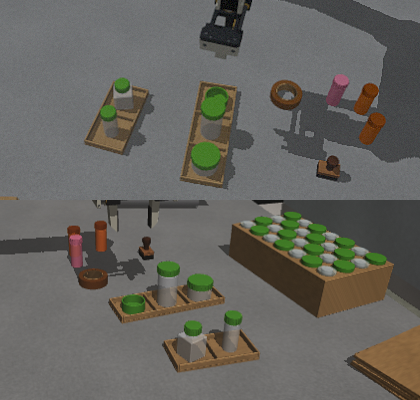

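The two views show every item upright and centred to within about 2 mm, with tops at the expected heights (104, 52, 27, 89 and 79 mm). The tape and stamp have not moved, and the gripper is clear.

```bash
python3 -c "
from plant import env
print(env.finish_job())"
```

```text
the job is handed in; nothing more can be done
None
```

Both kits are packed and the job is handed in at about 35 s: the tall jar is in the middle of the long tray with the squat jar and the mouth-up cap at its ends, the slim tube and square bottle are in the short tray, and the tape roll and stamp were left where they were.

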